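# Set the angle of a turned blank and click its sled home in the drilling jig

## Robot

A 6-joint arm with a two-finger parallel gripper is mounted at the origin on the work surface. World frame = base frame: x ahead of the robot, y to its left, z up, the work surface at z = 0. Lengths are in mm, angles in rad, forces in N, time in s.
With the tool pointing down it reaches from about 350 to 875 mm from the base axis. Payload 4.2 kg.
Tool frame: the origin (TCP) lies at the very end of the fingers, on their centre line; the grasp point (between the pads) lies 19 mm behind it; z points along the fingers, y is the direction in which the jaws open and shut (so a half turn about z gives the same grasp; the last joint's range is limited). The gripper opens to 85 mm and grips with 20 to 120 N. Pads are 22 mm wide; open, the fingers measure 114 mm over their backs; the gripper's body (76 mm by 85 mm) begins 54 mm behind the grasp point. The pads swing forward as they close: fully open they stand 13 mm farther back than shut.
Start: joints at [1.471, 0.385, 0.008, 0, -1.194, -0.259], TCP at [219.436, 585.19, 231.312] pointing down, gripper open.
Joint ranges: [-3.14, 3.14], [-1.21, 2.06], [-1.07, 1.41], [-3.16, 2.05], [-2.99, -0.16], [-3.1, 3.1]. Speed limits (rad/s): [2.79, 2.79, 3.14, 3.14, 3.14, 3.14].

## Interface

Orientations are given as a unit quaternion [x, y, z, w].
In Python, from bench import arm gives the robot as it stands.
- The arm moves only by the tool apply_moves, never from a script. Its argument "plan" is one flat list of numbers, 5 for each row, row after row: the gripper's target within -1 to 1 (shut at 1, half-way at 0, fully open at -1), then the shift along the world's x, y, z in m, then the turn about the world's z in degrees. A call has 1 to 8 rows; each row is the pose to reach, as a shift and turn from the pose commanded when the call began; what a row does not reach only later rows make up. A row lasts 1/12 s, in which the tool goes at most 41.7 mm and 7.16 degrees, less where a joint would pass 70% of its speed; a pose out of reach is approached as far as the arm can. A call with a gripper value outside its range is refused whole. The fingers move at their own pace and stop on an object; the grip force is fixed at half the most. Time passes only in rows, so rows that repeat a pose let the fingers close. It gives the time, the measured TCP pose, the force and the opening at its end, in the units of the state.
- arm.read_state(): the state, without advancing time (a new reading comes with each control period).
- arm.get_image(name): name is "scene" or "top" or "wrist"; returns a dict with "color" (420x560x3 uint8, red, green, blue), "range_z" (420x560 float32, mm along the optical axis (not along the pixel's ray), 0 where there is no reading), "camera_matrix" (3x3 intrinsics, pixels), "camera_from_world" (4x4, takes a point from world to camera coordinates); the wrist camera has in their place "mount" (4x4, takes a point from camera to tool coordinates, whose origin is the TCP and whose axes are the flange's). Camera axes: x right, y down, z forward; pixel columns grow to the right and rows downward; lengths in mm; the calibration is good to about 2 mm. A picture is of the moment at which its call begins: read the wrist's pose just before it.
- arm.job_done(): hands the job in, once; it reports no verdict.
The state is a dict: "clock": time; "joints": joint angles; "joint_vel": joint speeds; "joint_efforts": joint torques, N m; "position": TCP position; "ee_rot": TCP orientation; "contact_force": force on the tool from outside, world axes, zero at the start; "wrist_torque": the same for the moment, N m; "gripper_width": finger opening in mm.
Only numpy, scipy, OpenCV 4.12 (cv2) and the standard library are available. Lean on these libraries where they do the work, as an engineer would, in place of code of your own. Each camera call takes 0.05 s, during which the arm holds its last target.

## Task

First take the wooden offcut out of the jig and leave it on the bench clear of the jig, and turn the blank's round plate until its scale reads 40 degrees at the index line. Then, with the scale still at 40, slide the sled along the bed, without lifting it, past the red sprung pawl until it is fully home against the end block and the pawl has clicked in behind the sled's lug. Leave the glue bottle, the wax tin and the finished handle standing where they are.

Things in the scene. Friction and masses are not known exactly. Their poses are not given: they have to be found in the camera images.
- jig: Fixed grey drilling jig, placed and yawed variously. Origin: on the bench under the track's middle line; x = feed direction, y left of it, z up. In mm: base plate x -200..190, y -85..85, top z 15; 6 mm high rails guide the sled between y -43.5 and 43.5, rail tops z 21; end block's face at x 160, 110 wide, 30 thick, top z 72, with a brass bush sticking out 6 at z 61.
- pawl (a joint): Red sprung pawl on the jig's -y side: 56 mm arm, pivot at jig x 70, y -72 mm, z 25..37, pointing forward and inward. 0 rad = sprung in (rest); the passing lug swings it outward (value grows to about 0.2), with 3 to 6 N at the tip, then it snaps back to 0 and blocks the lug's return.
- pawl_tip (a point): Top of the pawl's tip; at rest at jig x 122, y -54 mm, z 37 mm. The tip ends at jig x 124 and reaches in to jig y -46.
- sled: Loose aluminium sled in the track, 0.6 to 0.9 kg, x = feed direction. Origin: centre of its underside (z 15 mm). Body 150 long, 84 wide, 20 high. A dark lug at its x 45..70 sticks out to its y -56, 9..20 above the underside. Starts with the origin at jig x -65..-20; fully home it is at jig x 85, front end on the end block, the lug 6 mm past the pawl tip. Sliding takes 2 to 7 N, at the pawl up to 8 N more.
- sled_rear (a point): Middle of the sled's rear (push) face, 75 mm behind the sled's origin, 33 mm above the bench. The face is on an upright plate 64 mm wide and 10 mm thick and runs from 15 to 51 mm above the bench. Axes as the sled's.
- dial (a joint): Scale reading, rad (40 degrees = 0.698) of the white plate, 84 mm across, that turns on the sled at sled x 20, y 0; its top is 41 mm above the bench. It is the angle from the black index line on the yellow tab (front of the plate, towards feed) to the red zero mark, anticlockwise from above. Marks every 10 degrees, long every 30, clockwise from red. Starts at 75..120 degrees; stiff, stays put.
- blank (a point): Centre of the wooden blank (peach, dark ends) clamped level on the round plate, the grip for turning it: 24 mm thick, 58 mm long, over the plate's axis, centre 61 mm above the bench, 20 mm above the plate. x runs along the blank and points over the red zero mark, so at reading 0 the blank lies along the feed. Turning takes 0.08 N m.
- offcut_center (a point): Centre of a loose brown wooden offcut, 50 mm (its x) by 30 mm (its y) by 34 mm high, 45 g, lying on the base plate (z 15 mm) between the sled and the end block; z up.
- glue: Bystander: standing white glue bottle with orange cap, 52 mm across, 130 mm high; origin at the centre of its foot.
- wax: Bystander: brass-coloured wax tin, 68 mm across, 55 mm high; origin at the centre of its foot.
- handle: Bystander: finished turned handle standing on end, 42 mm across, 90 mm high; origin at the centre of its foot.
Not all that is in view belongs to the job. Of the things shaped like the part that bears offcut_center, the wooden one is meant.

How it is judged (in metres and radians):
On the way, in this order (a step that is already met when the one before it is completed fails the run):
1. the offcut is on the bench clear of the jig and the scale reads 40 degrees (within 4), with the sled not yet at the pawl (height (world z) of offcut_center below 0.04 m and (y of offcut_center in the frame of jig above 0.098 m or y of offcut_center in the frame of jig below -0.098 m or x of offcut_center in the frame of jig above 0.203 m or x of offcut_center in the frame of jig below -0.213 m) and value of joint dial between 0.628 and 0.768 rad and x of sled_rear in the frame of jig below -0.05 m), for 0.2 s.
2. with the scale at 40 degrees (within 4), the sled swings the pawl aside (value of joint dial between 0.628 and 0.768 rad and value of joint pawl above 0.1 rad and x of sled_rear in the frame of jig above -0.045 m), for 0.02 s.
3. the sled is fully home and the pawl has sprung back behind its lug (x of sled_rear in the frame of jig above 0.0025 m and value of joint pawl below 0.06 rad and height (world z) of sled below 0.02 m), for 0.2 s.
At the end, for the whole second after the job is handed in: The sled is within 7.5 mm of the end block, down on the bed and at rest, with the pawl back within 0.06 rad of its rest; the scale reads 40 degrees within 4; the offcut lies on the bench clear of the jig's base plate; the three bystanders stand upright within 30 mm of where they were (all of step 3 and height (world z) of offcut_center below 0.04 m and (y of offcut_center in the frame of jig above 0.098 m or y of offcut_center in the frame of jig below -0.098 m or x of offcut_center in the frame of jig above 0.203 m or x of offcut_center in the frame of jig below -0.213 m) and value of joint dial between 0.628 and 0.768 rad and linear speed of sled below 0.01 m/s and velocity of joint dial below 0.05 rad/s and angle between each of glue, wax, handle's own z axis and vertical below 0.15 rad and distance of each of glue, wax, handle from where it was at the start of the episode below 0.03 m); the robot touches nothing.
It fails at once if the glue bottle is knocked over or shifted by more than 30 mm (distance of glue from where it was at the start of the episode above 0.03 m or angle between glue's own z axis and vertical above 0.5 rad).
It fails at once if the wax tin is knocked over or shifted by more than 30 mm (distance of wax from where it was at the start of the episode above 0.03 m or angle between wax's own z axis and vertical above 0.5 rad).
It fails at once if the finished handle is knocked over or shifted by more than 30 mm (distance of handle from where it was at the start of the episode above 0.03 m or angle between handle's own z axis and vertical above 0.5 rad).
It fails at once if the sled is lifted more than 12 mm off the bed (height (world z) of sled above 0.027 m).
It also fails if it takes over 61 s, if anything falls off the work surface, if the arm or the gripper's body presses on something with over 40 N, if the wrist force passes 120 N, or if a joint passes its speed limit or range.

## Working session

There is one attempt and no reset: what is moved stays moved. The work goes in short steps, Python scripts to look and compute and a tool call to move; the robot and the scene stay as the last step left them, time stands still between calls to the robot, and variables do not carry over. Pictures are saved under pics/ and viewed, and the job is handed in when it is done.

Besides the shell and the picture viewer there is one more tool, called after ">>>" as name(argument=value, ...) on one line, values as JSON. apply_moves: Moves the arm, as the interface text tells. Its arguments: {"type":"object","properties":{"plan":{"type":"array","items":{"type":"number"}}},"required":["plan"]}

```bash
ls; mkdir -p pics; cat > h.py <<'E'
import numpy as np, cv2
from bench import arm
def cap(n):
    s=arm.read_state(); d=arm.get_image(n); d['s']=s; np.savez(f'{n}.npz',**{k:v for k,v in d.items() if k!='s'}); return d
def save(im,name): cv2.imwrite(f'pics/{name}.png',cv2.cvtColor(im,cv2.COLOR_RGB2BGR))
def cloud(d):
    K=d['camera_matrix'];z=d['range_z'];v,u=np.mgrid[:z.shape[0],:z.shape[1]]
    p=np.stack([(u-K[0,2])/K[0,0]*z,(v-K[1,2])/K[1,1]*z,z],-1)
    T=np.linalg.inv(d['camera_from_world'])
    return p@T[:3,:3].T+T[:3,3]
E
python3 - <<'E'
from h import *
for n in ['scene','top','wrist']:
    d=cap(n); save(d['color'],n+'0'); print(n,d['camera_matrix'].round(1).tolist(),d.get('camera_from_world',d.get('mount')).round(3).tolist())
print(arm.read_state())
E
```

```text
pics
scene [[512.4, 0.0, 281.4], [0.0, 512.4, 206.6], [0.0, 0.0, 1.0]] [[0.093, 0.996, 0.013, -126.806], [0.551, -0.041, -0.833, -266.106], [-0.829, 0.084, -0.553, 1480.898], [0.0, 0.0, 0.0, 1.0]]
top [[466.5, 0.0, 274.8], [0.0, 466.5, 209.5], [0.0, 0.0, 1.0]] [[0.029, -1.0, -0.01, 77.407], [-0.986, -0.027, -0.167, 574.12], [0.167, 0.015, -0.986, 926.544], [0.0, 0.0, 0.0, 1.0]]
wrist [[356.6, 0.0, 284.0], [0.0, 356.6, 210.1], [0.0, 0.0, 1.0]] [[0.001, -0.962, -0.274, 68.928], [1.0, 0.0, 0.002, 0.379], [-0.001, -0.274, 0.962, -142.38], [0.0, 0.0, 0.0, 1.0]]
{'clock': 0.15, 'joints': array([ 1.47059031e+00,  3.85370970e-01,  6.94496008e-03, -3.94537221e-04,
       -1.19397887e+00, -2.58611522e-01]), 'joint_vel': array([ 0.0005191 , -0.00263185,  0.00305715,  0.00159642, -0.00078394,
       -0.00169327]), 'joint_efforts': array([ 1.50523974e-04, -3.92678726e+01,  1.88581949e+01,  4.18868512e+00,
       -3.40479761e-03, -5.25495381e-08]), 'position': array([219.29307963, 584.79778974, 230.47400337]), 'ee_rot': array([ 9.83936052e-01, -1.78519371e-01, -1.19160684e-04,  8.16263654e-04]), 'contact_force': array([ 0.27584092,  0.43194029, -0.31787329]), 'wrist_torque': array([-0.01813602, -0.01185507, -0.03776315]), 'gripper_width': 85.63905309304151}
```

View pics/scene0.png

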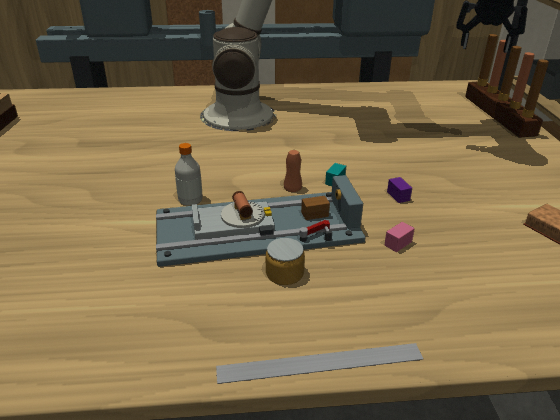

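View pics/top0.png

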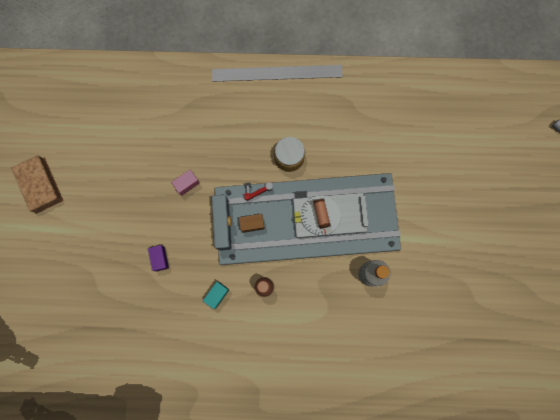

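View pics/wrist0.png

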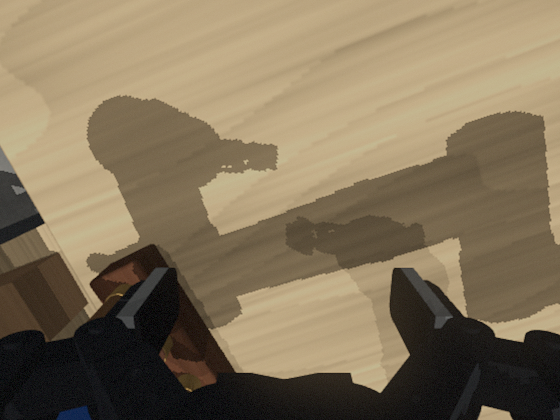

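```bash
python3 - <<'E'
from h import *
d=dict(np.load('top.npz')); im=d['color'][160:320,140:420]
save(cv2.resize(im,None,fx=2.85,fy=2.85,interpolation=cv2.INTER_CUBIC),'topz')
P=cloud(d)
# jig: points; print heights along
H=P[...,2]
hh=np.clip(H*2,0,255).astype(np.uint8)
save(cv2.resize(cv2.applyColorMap(hh,cv2.COLORMAP_JET)[160:320,140:420],None,fx=2.85,fy=2.85,interpolation=cv2.INTER_NEAREST),'toph')
d=dict(np.load('scene.npz')); 
save(cv2.resize(d['color'][130:290,140:420],None,fx=2.85,fy=2.85,interpolation=cv2.INTER_CUBIC),'scenez')
E
```

```text
(no output)
```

View pics/topz.png

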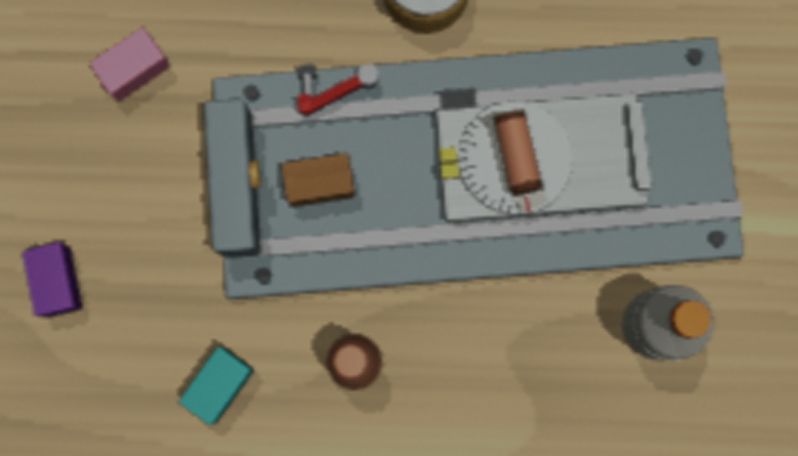

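View pics/toph.png

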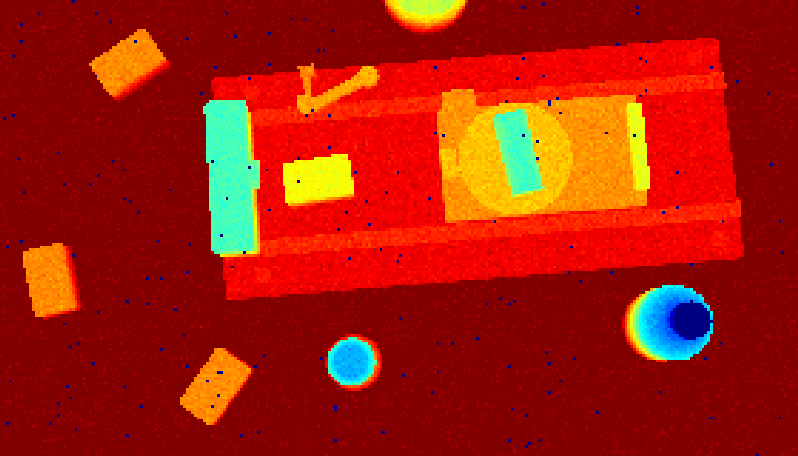

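View pics/scenez.png

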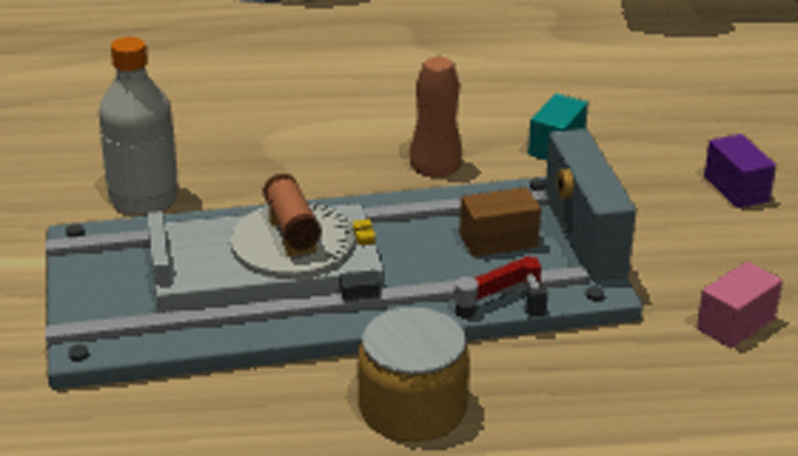

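```bash
cat > fit.py <<'E'
from h import *
from scipy import ndimage as nd
d=dict(np.load('top.npz')); P=cloud(d); C=d['color'].astype(int)
H=P[...,2]; v,u=np.mgrid[:420,:560]
roi=(v>160)&(v<320)&(u>140)&(u<420)
print('bench z',np.median(H[roi&(H<8)&(H>-8)]))
def rect(m,name):
    m=nd.binary_opening(m,iterations=1)
    l,n=nd.label(m); 
    k=np.argmax(nd.sum(m,l,range(1,n+1)))+1; m=l==k
    q=P[m][:,:2].astype(np.float32); r=cv2.minAreaRect(q)
    print(name,m.sum(),'c',np.round(r[0],1),'sz',np.round(r[1],1),'ang',round(r[2],2),'z',np.median(P[m][:,2]).round(1)); return r
jig=rect(roi&(H>9)&(H<90)&(u>210)&(u<402),'jig')
# refine base using only base/rail heights
rect(roi&(H>10)&(H<24),'base')
rect(roi&(H>64)&(H<80)&(u<235),'endblk')
rect(roi&(H>40)&(H<58)&(u>235)&(u<270),'offcut')
rect(roi&(H>55)&(H<80)&(u>300)&(u<340)&(v<240),'blank')
rect(roi&(H>30)&(H<80)&(u>290)&(u<372)&(v<240),'sled')
rect(roi&(H>45)&(H<60)&(u>350)&(u<372)&(v<240),'rearplate')
rect(roi&(H>37)&(H<46)&(u>290)&(u<345)&(v<240),'dial')
for n,x0,x1,y0,y1 in [('wax',270,310,130,175),('handle',250,278,272,302),('glue',355,395,255,292)]:
    m=(v>y0)&(v<y1)&(u>x0)&(u<x1)&(H>25); q=P[m]; t=q[:,2].max(); 
    q2=q[q[:,2]>np.percentile(q[:,2],50)]
    print(n,'zmax',np.percentile(q[:,2],98).round(1),'lo',q.min(0).round(),'hi',q.max(0).round(),'top med',np.median(q2,0).round(1))
for n,x0,x1,y0,y1 in [('pink',172,200,168,198),('purple',145,170,243,273),('teal',200,230,280,310)]:
    m=(v>y0)&(v<y1)&(u>x0)&(u<x1)&(H>20); q=P[m];print(n,q.mean(0).round())
E
python3 fit.py
```

```text
bench z -0.39655525685941484
jig 14184 c [561.7  25.8] sz [170.4 390.6] ang 6.24 z 17.0
base 9501 c [561.5  26. ] sz [170.3 390.1] ang 6.3 z 15.2
endblk 809 c [542.2 201.7] sz [109.3  36.1] ang 6.45 z 71.3
offcut 345 c [544.4 142.7] sz [30.3 50.1] ang 10.14 z 48.7
blank 336 c [564.7  -2.3] sz [58.6 23.8] ang 14.42 z 70.4
sled 2879 c [573.4 -21.8] sz [ 97.5 150.1] ang 6.12 z 38.0
rearplate 150 c [574.7 -91.6] sz [61.9 10.9] ang 6.27 z 50.3
dial 924 c [563.7  -1.3] sz [83.2 87.2] ang 47.19 z 40.7
wax zmax 58.3 lo [409.  34.  25.] hi [ 729.   99. 1010.] top med [697.   65.   55.6]
handle zmax 92.6 lo [395.  79.  25.] hi [ 430.  128. 1010.] top med [412.9 112.9  89.2]
glue zmax 131.7 lo [ 409. -136.   25.] hi [ 471.   79. 1010.] top med [ 445.  -106.7  103. ]
pink [629. 289.  39.]
purple [465. 336.  38.]
teal [393. 209.  52.]
```

>>> apply_moves(plan=[-0.2,0.325,-0.4425,0,-59.3,-0.2,0.325,-0.4425,0,-59.3,-0.2,0.325,-0.4425,0,-59.3,-0.2,0.325,-0.4425,0,-59.3,-0.2,0.325,-0.4425,0,-59.3,-0.2,0.325,-0.4425,0,-59.3,-0.2,0.325,-0.4425,0,-59.3,-0.2,0.325,-0.4425,0,-59.3])

```text
clock: 0.82
position: [417.3, 314.6, 231.3]
ee_rot: [0.776, -0.631, -0.0, 0.0]
contact_force: [0.8, 0.4, -0.0]
gripper_width: 51.2
```

>>> apply_moves(plan=[-0.2,0.127,-0.172,0,-1.7,-0.2,0.127,-0.172,0,-1.7,-0.2,0.127,-0.172,0,-1.7,-0.2,0.127,-0.172,0,-1.7,-0.2,0.127,-0.172,0,-1.7,-0.2,0.127,-0.172,-0.04,-1.7,-0.2,0.127,-0.172,-0.08,-1.7,-0.2,0.127,-0.172,-0.1,-1.7])

```text
clock: 1.48
position: [541.6, 142.1, 126.7]
ee_rot: [0.767, -0.641, -0.002, 0.003]
contact_force: [-1.1, -1.0, -0.8]
gripper_width: 51.5
```

```bash
python3 - <<'E'
from h import *
d=cap('wrist'); save(d['color'],'w1'); s=d['s']; print(s['position'],s['ee_rot'],s['gripper_width'])
E
```

```text
[541.5614927  142.12810388 126.68962109] [ 0.76724341 -0.64134632 -0.00194639  0.0029433 ] 51.471654202362906
```

View pics/w1.png

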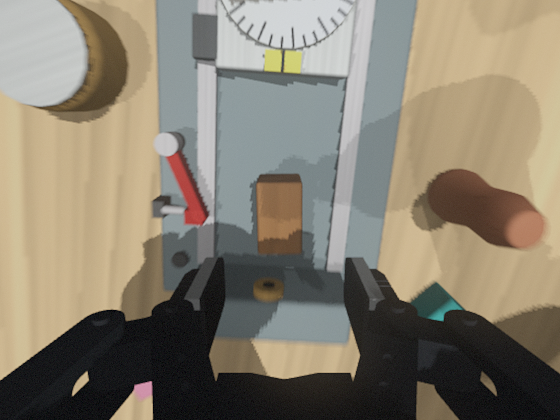

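>>> apply_moves(plan=[-0.2,0,0,0,0,-0.2,0,0,0,0])

```text
clock: 1.7
position: [544.7, 144.9, 132.4]
ee_rot: [0.769, -0.639, 0.001, -0.001]
contact_force: [1.2, 0.1, 0.6]
gripper_width: 51.3
```

>>> apply_moves(plan=[-0.2,0,-0.004,-0.04,0,-0.2,0,-0.004,-0.075,0,-0.2,0,-0.004,-0.1,0,-0.2,0,-0.004,-0.113,0,-0.2,0,-0.004,-0.113,0,1,0,-0.004,-0.113,0,1,0,-0.004,-0.113,0,1,0,-0.004,-0.113,0])

```text
clock: 2.37
position: [545.6, 141.8, 21.0]
ee_rot: [0.769, -0.639, 0.001, -0.003]
contact_force: [-0.5, 0.3, 3.8]
gripper_width: 29.1
```

>>> apply_moves(plan=[1,0,0,0,0,1,0,0,0,0,1,0,0,0,0])

```text
clock: 2.62
position: [545.7, 141.7, 20.9]
ee_rot: [0.769, -0.639, 0.001, -0.003]
contact_force: [-1.0, 1.3, 7.0]
gripper_width: 29.1
```

>>> apply_moves(plan=[1,0,0,0.02,0,1,0,0,0.06,0,1,0,0,0.1,0,1,0,0,0.1,0,1,0,0.04,0.1,0,1,0,0.08,0.1,0,1,0.005,0.12,0.1,0,1,0.005,0.158,0.1,0])

```text
clock: 3.28
position: [549.3, 300.4, 119.4]
ee_rot: [0.768, -0.64, 0.0, -0.001]
contact_force: [1.6, -0.7, -0.7]
gripper_width: 29.0
```

>>> apply_moves(plan=[1,0,0,0,0,1,0,0,0,0,1,0,0,-0.03,0,1,0,0,-0.06,0,1,0,0,-0.08,0,1,0,0,-0.09,0,1,0,0,-0.09,0])

```text
clock: 3.87
position: [547.5, 296.4, 26.1]
ee_rot: [0.768, -0.64, -0.0, 0.003]
contact_force: [0.6, 0.3, -0.6]
gripper_width: 28.8
```

```bash
python3 - <<'E'
from h import *
d=cap('scene'); save(cv2.resize(d['color'][100:300,200:480],None,fx=2.8,fy=2.8),'s2'); s=d['s']; print(s['position'],s['contact_force'],s['gripper_width'])
E
```

```text
[547.45375614 296.38619771  26.05483843] [ 0.64586724  0.32180145 -0.56429352] 28.811842345553295
```

View pics/s2.png

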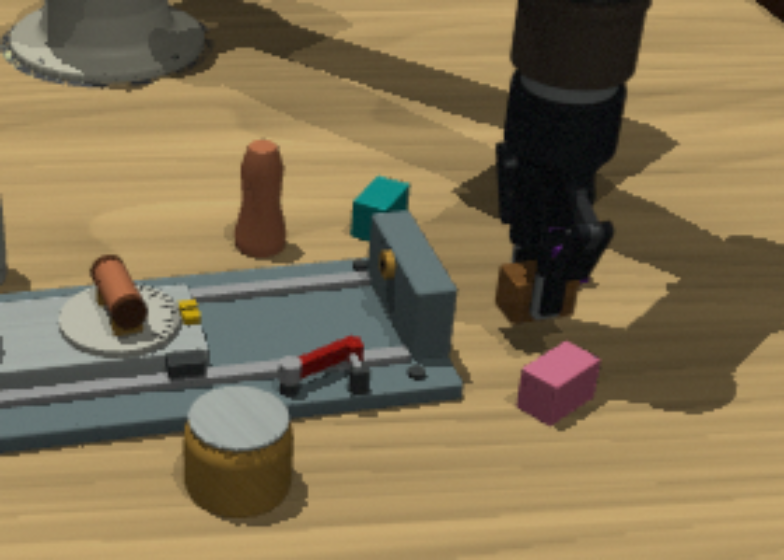

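>>> apply_moves(plan=[1,0,0,-0.01,0,1,0,0,-0.018,0,1,0,0,-0.022,0,1,0,0,-0.022,0,1,0,0,-0.022,0])

```text
clock: 4.33
position: [548.9, 298.7, 6.5]
ee_rot: [0.769, -0.64, 0.0, -0.0]
contact_force: [-0.2, -0.1, -0.2]
gripper_width: 29.0
```

>>> apply_moves(plan=[-0.2,0,0,0,0,-0.2,0,0,0,0,-0.2,0,0,0.04,0,-0.2,0,0,0.08,0,-0.2,0,0,0.12,0,-0.2,0.005,-0.04,0.15,7,-0.2,0.005,-0.08,0.15,14,-0.2,0.005,-0.12,0.15,21])

```text
clock: 5.0
position: [555.1, 182.6, 159.6]
ee_rot: [0.874, -0.485, 0.002, -0.003]
contact_force: [0.1, -0.6, -1.2]
gripper_width: 51.2
```

>>> apply_moves(plan=[-0.2,0.01,-0.183,0,73,-0.2,0.01,-0.183,0,73,-0.2,0.01,-0.183,0,73,-0.2,0.01,-0.183,0,73,-0.2,0.01,-0.183,0,73,-0.2,0.01,-0.183,0,73,-0.2,0.01,-0.183,0,73,-0.2,0.01,-0.183,0,73])

```text
clock: 5.67
position: [563.7, -1.7, 156.5]
ee_rot: [1.0, -0.023, 0.0, -0.0]
contact_force: [1.0, 0.1, -0.2]
gripper_width: 51.1
```

>>> apply_moves(plan=[-0.2,0,0,0,15.7,-0.2,0,0,0,15.7,-0.2,0,0,0,15.7,-0.2,0,0,0,15.7,-0.2,0,0,0,15.7])

```text
clock: 6.08
position: [563.7, -0.7, 156.4]
ee_rot: [0.994, 0.11, 0.0, -0.0]
contact_force: [0.1, -0.2, -1.0]
gripper_width: 51.5
```

```bash
python3 - <<'E'
from h import *
s=arm.read_state(); print(s['position'],s['ee_rot'],s['joints'])
d=cap('wrist'); save(d['color'],'w3'); d=cap('scene'); save(cv2.resize(d['color'][100:300,200:480],None,fx=2.8,fy=2.8),'s3')
E
```

```text
[563.74517798  -0.66825729 156.38329219] [ 9.93941158e-01  1.09913432e-01  1.09621892e-04 -1.31529388e-05] [ 2.86222936e-01  3.47049848e-01 -2.51724983e-01  1.51442527e-05
 -9.71801034e-01  1.50483676e+00]
```

View pics/w3.png

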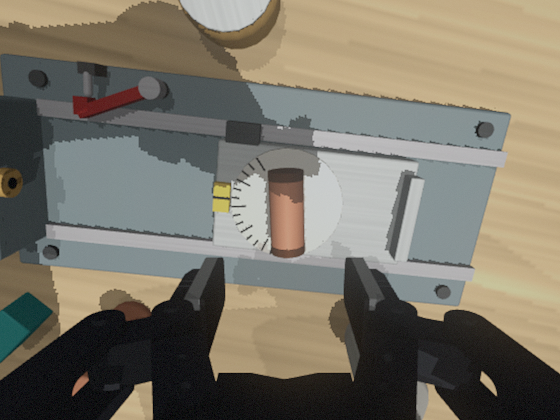

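View pics/s3.png

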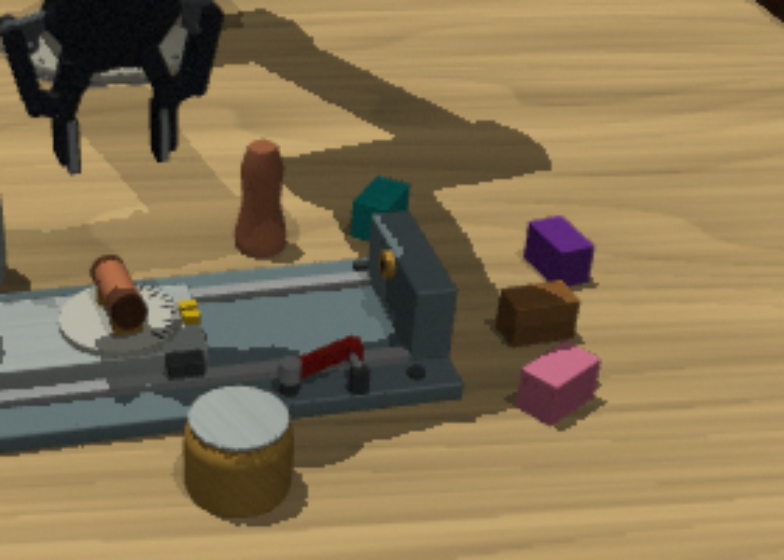

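>>> apply_moves(plan=[-0.2,0.0003,-0.002,-0.04,1.8,-0.2,0.0003,-0.002,-0.075,1.8,-0.2,0.0003,-0.002,-0.1,1.8,-0.2,0.0003,-0.002,-0.11,1.8,-0.2,0.0003,-0.002,-0.11,1.8,-0.2,0.0003,-0.002,-0.11,1.8])

```text
clock: 6.68
position: [564.8, -2.6, 46.8]
ee_rot: [0.992, 0.127, 0.0, 0.0]
contact_force: [0.1, 1.6, 0.0]
gripper_width: 51.2
```

```bash
python3 - <<'E'
from h import *
d=cap('wrist'); save(d['color'],'w4'); s=d['s']; print(s['position'],s['ee_rot'])
E
```

```text
[564.79729491  -2.61198246  46.77339246] [9.91926348e-01 1.26814717e-01 3.04787619e-04 2.34175262e-04]
```

View pics/w4.png

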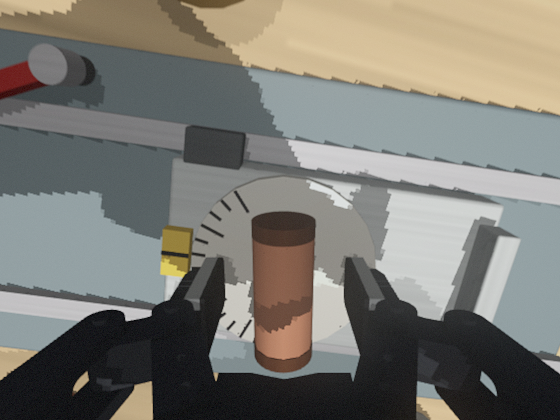

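>>> apply_moves(plan=[1,0,0,0,0,1,0,0,0,0,1,0,0,0,0,1,0,0,0,0,1,0,0,0,0,1,0,0,0,0])

```text
clock: 7.23
position: [565.1, -2.2, 48.2]
ee_rot: [0.992, 0.127, 0.002, -0.0]
contact_force: [-2.5, 1.8, 5.7]
gripper_width: 22.0
```

>>> apply_moves(plan=[1,0,0,0,-7,1,0,0,0,-14,1,0,0,0,-21,1,0,0,0,-28,1,0,0,0,-35,1,0,0,0,-42,1,0,0,0,-49,1,0,0,0,-55])

```text
clock: 7.9
position: [565.0, -2.6, 48.2]
ee_rot: [0.938, -0.348, 0.001, -0.001]
contact_force: [-1.9, -0.2, 5.5]
gripper_width: 21.8
```

>>> apply_moves(plan=[1,0,0,0,-3.3,1,0,0,0,-3.3,1,0,0,0,-3.3,1,0,0,0,-3.3])

```text
clock: 8.23
position: [565.0, -2.7, 48.2]
ee_rot: [0.928, -0.372, 0.001, -0.001]
contact_force: [-1.8, -0.2, 6.2]
gripper_width: 22.0
```

```bash
python3 - <<'E'
from h import *
s=arm.read_state(); e=s['ee_rot']; print(s['position'],e,'jaw',2*np.degrees(np.arctan2(e[1],e[0]))-90, s['contact_force'],s['wrist_torque'])
d=cap('wrist'); save(d['color'],'w5')
E
```

```text
[564.98559797  -2.66098767  48.23630044] [ 9.28069514e-01 -3.72404236e-01  1.28233403e-03 -6.47053425e-04] jaw -133.72798609341447 [-1.75596193 -0.23543102  6.2047357 ] [ 0.00433396  0.44290764 -0.09046314]
```

View pics/w5.png

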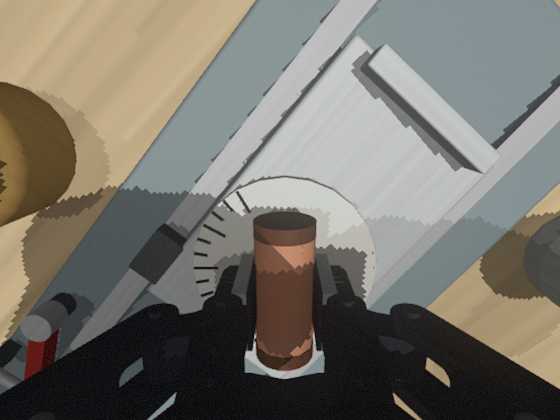

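>>> apply_moves(plan=[-0.2,0,0,0,0,-0.2,0,0,0,0,-0.2,0,0,0,0,-0.2,0,0,0.03,0,-0.2,0,0,0.07,0,-0.2,0,0,0.1,0,-0.2,0,0,0.1,0,-0.2,0,0,0.1,0])

```text
clock: 8.95
position: [565.1, -2.4, 148.3]
ee_rot: [0.928, -0.373, 0.002, -0.002]
contact_force: [-1.2, -0.2, -0.9]
gripper_width: 51.0
```

>>> apply_moves(plan=[1,0.014,-0.13,0,-40,1,0.014,-0.13,0,-40,1,0.014,-0.13,0,-40,1,0.014,-0.13,0,-40,1,0.014,-0.13,0,-40,1,0.014,-0.13,0,-40,1,0.014,-0.13,0,-40,1,0.014,-0.13,0,-40])

```text
clock: 9.62
position: [577.2, -132.8, 144.7]
ee_rot: [0.745, -0.667, -0.001, 0.001]
contact_force: [0.4, -0.2, -0.5]
gripper_width: 0.1
```

```bash
python3 - <<'E'
from h import *
s=arm.read_state(); e=s['ee_rot']; print(s['position'],'jaw',2*np.degrees(np.arctan2(e[1],e[0]))-90, s['contact_force'],s['gripper_width'])
d=cap('top'); save(cv2.resize(d['color'][160:320,140:420],None,fx=2.85,fy=2.85,interpolation=cv2.INTER_CUBIC),'t6')
d=cap('wrist'); save(d['color'],'w6')
E
python3 fit.py
```

```text
[ 577.20984034 -132.75185115  144.70338609] jaw -173.64489041494824 [ 0.40806545 -0.24789276 -0.53850844] 0.0872630126355045
bench z -0.38397273217788097
jig 6262 c [550.  131.6] sz [170.  177.9] ang 6.26 z 15.8
base 4836 c [549.8 133.6] sz [170.  173.3] ang 6.29 z 15.1
endblk 809 c [541.9 201.7] sz [109.3  36.5] ang 6.69 z 71.4Traceback (most recent call last):
  File "fit.py", line 17, in <module>
    rect(roi&(H>40)&(H<58)&(u>235)&(u<270),'offcut')
    ~~~~^^^^^^^^^^^^^^^^^^^^^^^^^^^^^^^^^^^^^^^^^^^^
  File "fit.py", line 10, in rect
    k=np.argmax(nd.sum(m,l,range(1,n+1)))+1; m=l==k
      ~~~~~~~~~^^^^^^^^^^^^^^^^^^^^^^^^^^
    return _wrapfunc(a, 'argmax', axis=axis, out=out, **kwds)
    return bound(*args, **kwds)
ValueError: attempt to get argmax of an empty sequence
```

View pics/t6.png

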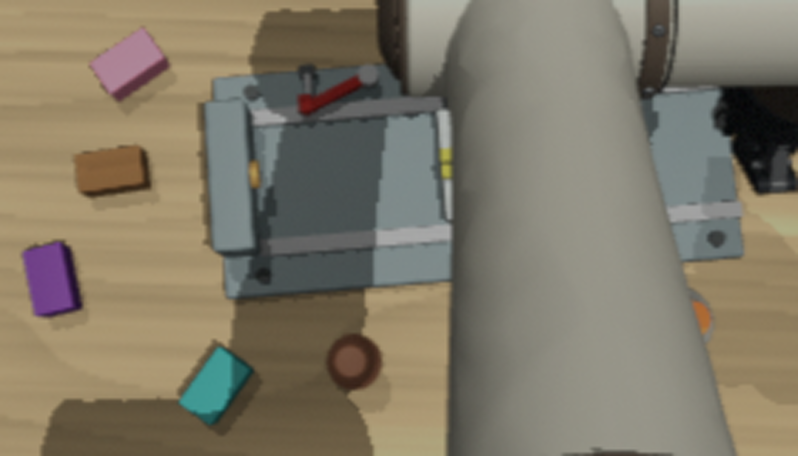

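View pics/w6.png

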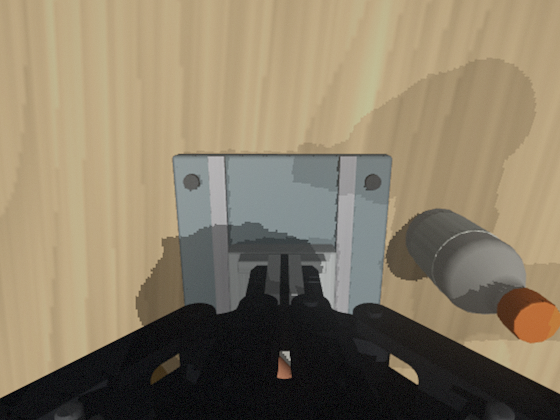

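```bash
python3 - <<'E'
from h import *
from scipy import ndimage as nd
d=cap('scene'); save(cv2.resize(d['color'][160:260,150:350],None,fx=4,fy=4,interpolation=cv2.INTER_CUBIC),'s7')
P=cloud(d); H=P[...,2]
for nm,T in [('scene',d)]:
    o=np.array([561.0,30.9]); fx=np.array([-.1092,.994]); fy=np.array([-.994,-.1092])
    J=np.stack([(P[...,:2]-o)@fx,(P[...,:2]-o)@fy],-1)
    v,u=np.mgrid[:420,:560]; m=(H>62)&(H<85)&(abs(J[...,0]+34)<45)&(abs(J[...,1])<40)&(v>160)&(v<260)
    q=J[m]; c=q.mean(0); w,V=np.linalg.eigh(np.cov((q-c).T)); ax=V[:,1]; print(m.sum(),c,np.sqrt(w),np.degrees(np.arctan2(ax[1],ax[0]))%180)
    print(cv2.minAreaRect(q.astype(np.float32)))
E
```

```text
282 [-32.77762075  -6.85454224] [ 5.56867961 18.59439164] 37.14227826487209
((-31.581838607788086, -3.02197265625), (61.56801986694336, 23.3245849609375), 35.31619644165039)
```

View pics/s7.png

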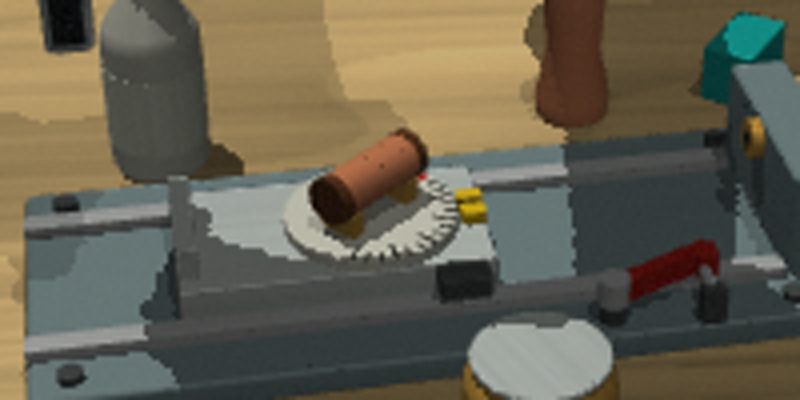

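>>> apply_moves(plan=[1,-0.012,0.13,0.02,0,1,-0.012,0.13,0.02,0,1,-0.012,0.13,0.02,0,1,-0.012,0.13,0.02,0,1,-0.012,0.13,0.02,0,1,-0.012,0.13,0.02,0,1,-0.012,0.13,0.02,0])

```text
clock: 10.35
position: [565.8, -3.3, 165.9]
ee_rot: [0.745, -0.668, -0.0, 0.0]
contact_force: [-0.3, -0.6, -0.1]
gripper_width: -0.1
```

```bash
cat > wf.py <<'E'
from h import *
from scipy.spatial.transform import Rotation as R
import sys
d=cap('wrist'); s=d['s']; save(d['color'],sys.argv[1])
K=d['camera_matrix'];z=d['range_z'];v,u=np.mgrid[:z.shape[0],:z.shape[1]]
p=np.stack([(u-K[0,2])/K[0,0]*z,(v-K[1,2])/K[1,1]*z,z],-1)
M=d['mount']; p=p@M[:3,:3].T+M[:3,3]
P=p@R.from_quat(s['ee_rot']).as_matrix().T+s['position']
H=P[...,2]
o=np.array([561.0,30.9]); fx=np.array([-.1092,.994]); fy=np.array([-.994,-.1092])
J=np.stack([(P[...,:2]-o)@fx,(P[...,:2]-o)@fy],-1)
np.savez('wj.npz',J=J,H=H,c=d['color'])
c0=float(sys.argv[2])
m=(H>66)&(H<80)&(np.hypot(J[...,0]-c0,J[...,1])<40)&(z>50)
q=J[m].astype(np.float32); print('blank',m.sum(),cv2.minAreaRect(q)); c=q.mean(0); w,V=np.linalg.eigh(np.cov((q-c).T)); ax=V[:,1]; print('pca',c,np.degrees(np.arctan2(ax[1],ax[0]))%180)
C=d['color'].astype(int)
for nm,m in [('red',(C[...,0]>130)&(C[...,1]<90)&(C[...,2]<90)),('yel',(C[...,0]>140)&(C[...,1]>120)&(C[...,2]<80))]:
    m=m&(H>35)&(H<48)&(np.hypot(J[...,0]-c0,J[...,1])<65)
    if m.sum(): q=J[m].mean(0); print(nm,m.sum(),q,np.degrees(np.arctan2(q[1],q[0]-c0)))
m=(H>38)&(H<44)&(C.min(-1)>150)&(np.hypot(J[...,0]-c0,J[...,1])<60); q=J[m].astype(np.float32)
if len(q): print('plate',cv2.minEnclosingCircle(q))
# rails/yaw check: sled rear plate
m=(H>46)&(H<55)&(abs(J[...,0]-c0+90)<20)&(abs(J[...,1])<45)
if m.sum()>20: print('rear',cv2.minAreaRect(J[m].astype(np.float32)))
E
python3 wf.py w8 -33.8
```

```text
blank 2453 ((-33.66885757446289, 1.4979267120361328), (58.7276611328125, 22.14646339416504), 39.90071105957031)
pca [-34.87586     1.3987135] 39.8829748753605
plate ((-33.54738235473633, 1.4147531986236572), 41.993412017822266)
rear ((-123.44780731201172, 1.0445022583007812), (9.802118301391602, 63.947845458984375), 0.04832635074853897)
```

View pics/w8.png

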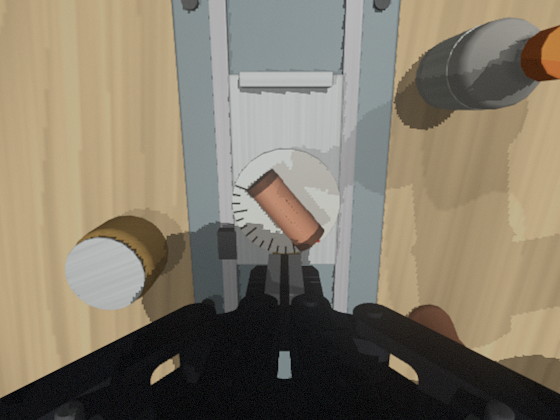

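>>> apply_moves(plan=[1,0.0135,-0.132,0,0,1,0.0135,-0.132,0,0,1,0.0135,-0.132,0,0,1,0.0135,-0.132,0,0,1,0.0135,-0.132,0,0,1,0.0135,-0.132,-0.03,0,1,0.0135,-0.132,-0.07,0,1,0.0135,-0.132,-0.1,0])

```text
clock: 11.07
position: [578.6, -134.9, 64.4]
ee_rot: [0.744, -0.668, -0.0, -0.0]
contact_force: [-0.7, 0.7, 0.1]
gripper_width: -0.1
```

>>> apply_moves(plan=[1,0,0,-0.03,0,1,0,0,-0.041,0,1,0,0,-0.041,0,1,0,0,-0.041,0])

```text
clock: 11.4
position: [580.0, -134.8, 25.6]
ee_rot: [0.745, -0.667, 0.0, 0.0]
contact_force: [1.2, -0.3, 0.9]
gripper_width: 0.1
```

>>> apply_moves(plan=[1,-0.0009,0.008,0,0,1,-0.0017,0.0159,0,0,1,-0.0026,0.0239,0,0,1,-0.0035,0.0318,0,0,1,-0.0044,0.0398,0,0,1,-0.0052,0.0477,0,0,1,-0.0061,0.0557,0,0,1,-0.007,0.0636,0,0])

```text
clock: 12.07
position: [573.6, -71.1, 26.9]
ee_rot: [0.745, -0.667, 0.001, -0.001]
contact_force: [0.5, -5.7, 2.8]
gripper_width: -0.0
```

>>> apply_moves(plan=[1,-0.0009,0.008,0,0,1,-0.0017,0.0159,0,0,1,-0.0026,0.0239,0,0,1,-0.0035,0.0318,0,0,1,-0.0044,0.0398,0,0,1,-0.0052,0.0477,0,0,1,-0.0061,0.0557,0,0,1,-0.007,0.0636,0,0])

```text
clock: 12.73
position: [565.6, -8.8, 26.9]
ee_rot: [0.745, -0.667, 0.001, 0.001]
contact_force: [1.3, -12.9, 5.2]
gripper_width: -0.1
```

```bash
python3 - <<'E'
from h import *
s=arm.read_state(); print(s['position'],s['contact_force'])
d=cap('scene'); save(cv2.resize(d['color'][130:290,140:420],None,fx=2.85,fy=2.85,interpolation=cv2.INTER_CUBIC),'s9')
E
```

```text
[565.5628853   -8.76278112  26.9313885 ] [  1.25893878 -12.87388539   5.17953356]
```

View pics/s9.png

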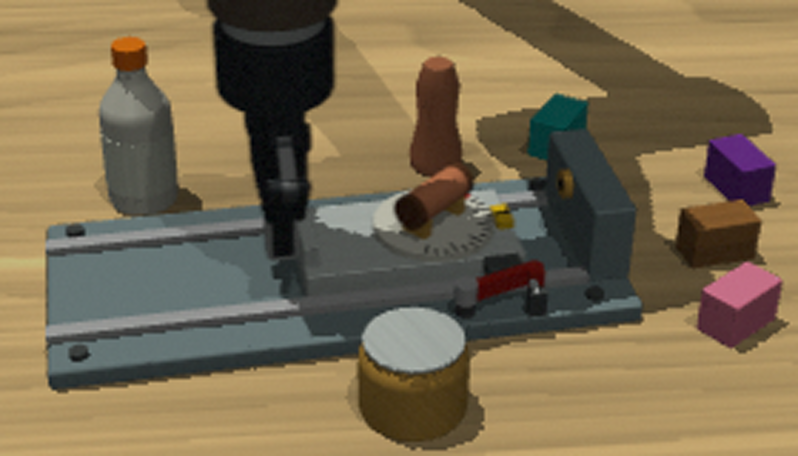

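>>> apply_moves(plan=[1,-0.0007,0.006,0,0,1,-0.0013,0.0119,0,0,1,-0.002,0.0179,0,0,1,-0.0026,0.0239,0,0,1,-0.0031,0.0288,0,0,1,-0.0035,0.0318,0,0,1,-0.0035,0.0318,0,0])

```text
clock: 13.37
position: [561.9, 23.7, 26.8]
ee_rot: [0.745, -0.667, 0.001, 0.001]
contact_force: [-0.6, -7.0, 5.3]
gripper_width: -0.4
```

>>> apply_moves(plan=[1,-0.0002,0.002,0,0,1,-0.0004,0.004,0,0,1,-0.0004,0.004,0,0])

```text
clock: 13.62
position: [561.7, 27.7, 26.8]
ee_rot: [0.745, -0.667, 0.001, 0.0]
contact_force: [0.3, -5.9, 5.5]
gripper_width: -0.2
```

```bash
python3 - <<'E'
from h import *
s=arm.read_state(); print(s['position'],s['contact_force'])
d=cap('scene'); save(cv2.resize(d['color'][160:260,250:410],None,fx=5,fy=5,interpolation=cv2.INTER_CUBIC),'s10')
E
```

```text
[561.68084976  27.72939998  26.79146333] [ 0.34731552 -5.85960652  5.4796908 ]
```

View pics/s10.png

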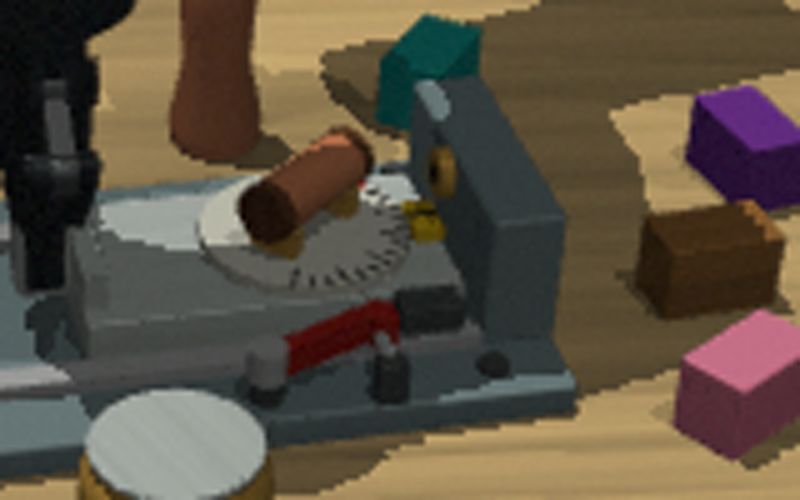

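>>> apply_moves(plan=[1,-0.0001,0.001,0,0,1,-0.0002,0.002,0,0,1,-0.0002,0.002,0,0])

```text
clock: 13.92
position: [561.7, 29.9, 26.8]
ee_rot: [0.745, -0.667, 0.001, 0.0]
contact_force: [-0.0, -6.6, 3.4]
gripper_width: -0.3
```

>>> apply_moves(plan=[1,-0.0001,0.001,0,0,1,-0.0002,0.002,0,0,1,-0.0002,0.002,0,0])

```text
clock: 14.17
position: [561.3, 30.4, 26.8]
ee_rot: [0.745, -0.667, 0.001, 0.001]
contact_force: [1.0, -13.3, 4.5]
gripper_width: 0.1
```

>>> apply_moves(plan=[1,-0.0001,0.001,0,0,1,-0.0001,0.001,0,0,1,0.0005,-0.005,0,0,1,0.002,-0.02,0,0,1,0.004,-0.04,0,0,1,0.004,-0.04,0.03,0,1,0.004,-0.04,0.07,0,1,0.004,-0.04,0.11,0])

```text
clock: 14.83
position: [564.2, -7.5, 135.9]
ee_rot: [0.745, -0.667, -0.001, 0.001]
contact_force: [0.8, 0.1, 0.7]
gripper_width: 0.3
```

>>> apply_moves(plan=[1,-0.008,0.065,0.06,0,1,-0.008,0.065,0.06,0,1,-0.008,0.065,0.06,0,1,-0.008,0.065,0.06,0,1,-0.008,0.065,0.06,0,1,-0.008,0.065,0.06,0])

```text
clock: 15.33
position: [556.1, 57.0, 193.8]
ee_rot: [0.745, -0.668, -0.001, 0.001]
contact_force: [0.1, -0.0, -0.4]
gripper_width: 0.1
```

```bash
python3 wf.py w11 105; python3 - <<'E'
from h import *
s=arm.read_state(); print(s['position'],s['contact_force'],s['clock'])
d=np.load('wj.npz'); J,H,c=d['J'],d['H'],d['c'].astype(int)
print(J.shape)
d=cap('scene'); save(cv2.resize(d['color'][130:290,140:420],None,fx=2.85,fy=2.85,interpolation=cv2.INTER_CUBIC),'s11')
E
```

```text
blank 5 ((79.12669372558594, -11.486889839172363), (0.1789391040802002, 2.0975332260131836), 36.498348236083984)
pca [ 78.98693  -11.360686] 124.1679828664191
plate ((95.37883758544922, 29.764060974121094), 30.461050033569336)
rear ((15.154842376708984, 2.7315216064453125), (10.411003112792969, 63.20747756958008), 0.43517735600471497)
[556.25322794  56.64563154 193.63277605] [ 0.90377867  0.45089396 -0.17482466] 15.3833
(420, 560, 2)
```

View pics/w11.png

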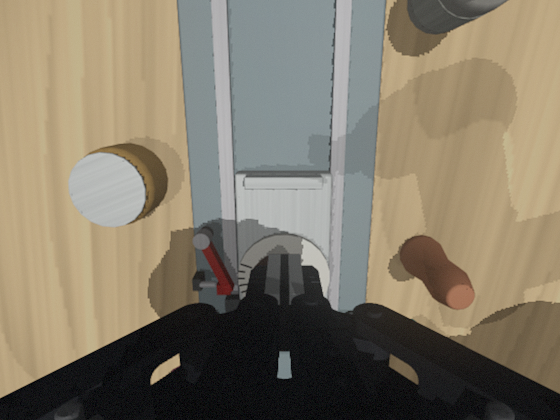

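View pics/s11.png

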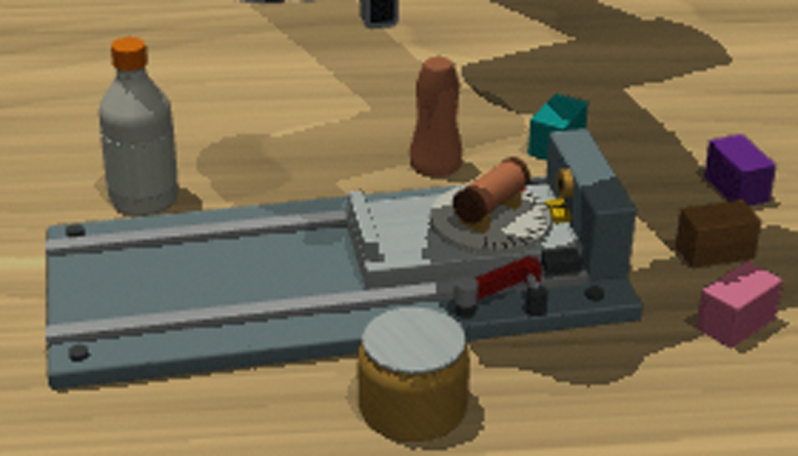

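>>> apply_moves(plan=[1,-0.008,0.09,0.02,0,1,-0.008,0.09,0.02,0,1,-0.008,0.09,0.02,0,1,-0.008,0.09,0.02,0,1,-0.008,0.09,0.02,0,1,-0.008,0.09,0.02,0])

```text
clock: 15.93
position: [548.8, 146.1, 214.2]
ee_rot: [0.744, -0.668, -0.0, 0.001]
contact_force: [-0.2, -0.1, -0.8]
gripper_width: -0.1
```

```bash
python3 wf.py w12 105;python3 - <<'E'
from h import *
d=np.load('wj.npz'); J,H,c=d['J'],d['H'],d['c'].astype(int)
m=(c[...,0]>110)&(c[...,1]<60)&(c[...,2]<60)&(H>30)&(H<42)&(J[...,1]<-30)
q=J[m]; print('pawl red',m.sum(),q.min(0),q.max(0), q[q[:,0]>118].mean(0))
E
```

```text
blank 1819 ((105.20199584960938, 3.0337066650390625), (58.6470947265625, 21.92715835571289), 40.42098617553711)
pca [104.31415     3.0298965] 40.188905429249274
red 399 [107.3132233  -54.73679095] -87.58007163330917
yel 104 [152.60030367   5.34064782] 6.401685948236901
plate ((105.26686096191406, 2.8240184783935547), 41.99813461303711)
rear ((15.457324981689453, 2.8033447265625), (9.791180610656738, 63.63614273071289), 0.14591030776500702)
pawl red 17 [ 84.83454102 -60.13650091] [122.56834937 -45.21579329] [120.87138494 -46.90295801]
```

View pics/w12.png

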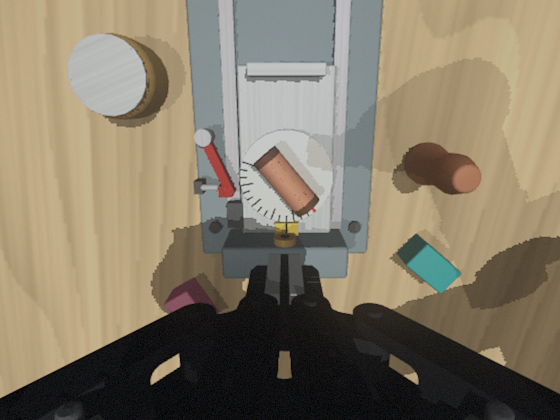

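```bash
python3 -c "
from bench import arm
print(arm.job_done())"
```

```text
the job is handed in; nothing more can be done
None
```

The task is finished and I handed the job in at about 16 s of the 61 s allowed; the interface gave no verdict.

- **Offcut:** I gripped it, lifted it out of the jig and set it on the bench at about world (549, 299) mm. That is past the end block, between the pink and purple blocks.
- **Scale:** I gripped the blank and turned it about 58° clockwise. The wrist camera read 39.9° before the push and 40.2–40.4° after it. A rougher fit from the scene camera gave 35–37°; I put that down to its slanted view and trusted the wrist camera.
- **Sled:** I pushed it at the rear face with the fingers shut. It stopped against the end block, the force rising to about 13 N, and sled_rear measured about 10 mm in the jig frame, which is fully home.
- **Pawl:** It looks back at rest behind the lug. Its tip measured about jig (122, -45) mm, but only 17 pixels went into that figure.
- **Bystanders:** In the last pictures the glue bottle, wax tin and handle look upright and unmoved. I judged this by eye and did not measure their positions again at the end.
- **Hand-in:** The arm was clear of everything.

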